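Fetch the steel instrument case from behind the care products

TASK

The steel instrument case lies at the back of the wire caddy, shut in by two spray cans and an oil bottle. Stand all three upright in the shallow side tray first; then take the case out and lay it on the work mat, in the middle and lengthwise along it; then put the cans and the bottle back, each upright on the very spot where it stood. Do not tip anything over, and leave the brush, the handpiece and the needle holder where they are.

Things in the scene. Friction and masses are not known exactly. Their poses are not given: they have to be found in the camera images.
- caddy: Open steel wire basket, fixed, turned up to 0.3 rad. Outside 190 (x) x 264 (y) x 45 mm high, walls 4 mm, solid floor 3 mm. Origin: centre of its underside, on the bench; x points from the front wall (robot side) to the back wall. The cans and bottle stand in a row along y in its front, 60 to 65 mm before the origin, about 85 mm apart, in any order; the case lies behind them.
- big_can: The larger spray can: white cylinder 52 mm in diameter to 130 mm height, then a bare metal dome and a white cap 35 mm in diameter; 160 mm tall, about 0.2 kg. Starts upright on the caddy floor in the front row. Origin: centre of its underside; z up.
- slim_can: The slim spray can: bare aluminium cylinder 38 mm in diameter to 112 mm height, then a grey cap 33 mm in diameter; 140 mm tall, about 0.12 kg. Starts upright on the caddy floor in the front row. Origin: centre of its underside; z up.
- oil_bottle: White plastic oil bottle: cylinder 48 mm in diameter to 92 mm height with a paper band, then a shoulder and a thin pointed nozzle; 124 mm tall, about 0.14 kg. Starts upright on the caddy floor in the front row. Origin: centre of its underside; z up.
- case: Closed flat stainless steel instrument case (lid fast): 60 (x) x 180 (y) x 36 mm high, about 0.35 kg. Lies flat on the caddy floor behind the row, its long side (y) across the caddy, 5 to 20 mm behind the cans and bottle and about 30 to 40 mm clear of the back wall. Origin: centre of its underside; y is its long axis.
- side_tray: Shallow steel tray, fixed, on the left or the right of the caddy: 290 (x) x 150 (y) mm outside, rim 14 mm high, walls and floor 3 mm thick; empty. Origin: centre of its underside, on the bench; x along its length.
- work_mat: Grey silicone mat with a dark line near each edge, fixed, on the other side of the caddy: 260 (x) x 150 (y) x 4 mm thick. Origin: centre of its underside, on the bench; x along its length.
- brush: Bystander: white-handled cleaning brush lying on the bench just beyond the caddy. Leave alone.
- handpiece: Bystander: white pistol-shaped surgical handpiece, 180 mm long and 34 mm high, lying on its side on the bench beyond the caddy to the robot's right. Leave alone.
- needle_holder: Bystander: steel ring-handled needle holder, 160 mm long and 8 mm high, lying on the bench beyond the caddy to the robot's left. Leave alone.
There are look-alikes about, which are no part of the job. Leave any red look-alike of the big_can alone.

How it is judged (in metres and radians):
On the way, in this order (a step that is already met when the one before it is completed fails the run):
1. both spray cans and the oil bottle stand upright in the side tray, released (x of big_can in the frame of side_tray between -0.135 and 0.135 m and y of big_can in the frame of side_tray between -0.065 and 0.065 m and z of each of big_can, slim_can, oil_bottle in the frame of side_tray below 0.01 m and angle between each of big_can, slim_can, oil_bottle's own z axis and vertical below 0.12 rad and contact force between the fingers and big_can below 0.1 N and linear speed of each of big_can, slim_can, oil_bottle below 0.02 m/s and x of slim_can in the frame of side_tray between -0.135 and 0.135 m and y of slim_can in the frame of side_tray between -0.065 and 0.065 m and contact force between the fingers and slim_can below 0.1 N and x of oil_bottle in the frame of side_tray between -0.135 and 0.135 m and y of oil_bottle in the frame of side_tray between -0.065 and 0.065 m and contact force between the fingers and oil_bottle below 0.1 N), for 0.2 s.
2. the case lies on the work mat, in the middle and lengthwise along it, released (horizontal distance between case and work_mat below 0.015 m and angle between the y axis of case and the x axis of work_mat, either way round below 0.2 rad and z of case in the frame of work_mat below 0.01 m and angle between case's own z axis and vertical below 0.08 rad and contact force between the fingers and case below 0.1 N and linear speed of case below 0.02 m/s), for 0.2 s.
At the end, for the whole second after the job is handed in: The case lies flat on the work mat, its centre within 15 mm of the mat's centre and its length within 0.2 rad of the mat's length; the big can, the slim can and the oil bottle each stand upright in the caddy within 15 mm of where they stood at the start; all released and at rest (all of step 2 and distance of each of big_can, slim_can, oil_bottle from where it was at the start of the episode below 0.015 m and angle between each of big_can, slim_can, oil_bottle's own z axis and vertical below 0.08 rad and contact force between the fingers and big_can below 0.1 N and linear speed of each of big_can, slim_can, oil_bottle below 0.02 m/s and contact force between the fingers and slim_can below 0.1 N and contact force between the fingers and oil_bottle below 0.1 N); the robot touches nothing.
It fails at once if a can or the bottle is tipped over (more than 0.6 rad) (angle between any of big_can, slim_can, oil_bottle's own z axis and vertical above 0.6 rad).
It fails at once if the case is tipped (more than 0.6 rad) (angle between case's own z axis and vertical above 0.6 rad).
It fails at once if the brush, the handpiece or the needle holder is moved by more than 30 mm (distance of any of brush, handpiece, needle_holder from where it was at the start of the episode above 0.03 m).
It also fails if it takes over 136 s, if anything falls off the work surface, if the arm or the gripper's body presses on something with over 40 N, if the wrist force passes 120 N, or if a joint passes its speed limit or range.

ROBOT

A 6-joint arm with a two-finger parallel gripper is mounted at the origin on the work surface. World frame = base frame: x ahead of the robot, y to its left, z up, the work surface at z = 0. Lengths are in mm, angles in rad, forces in N, time in s.
With the tool pointing down it reaches from about 425 to 950 mm from the base axis. Payload 3.5 kg.
Tool frame: the origin (TCP) lies midway between the tips of the shut fingers; the grasp point (between the pads) lies 19 mm behind it; z points along the fingers, y is the line along which they close (so a half turn about z gives the same grasp; the last joint's range is limited). The gripper opens to 85 mm and grips with 20 to 120 N. Pads are 22 mm wide; open, the fingers measure 114 mm over their backs; the gripper's body (76 mm by 85 mm) begins 54 mm behind the grasp point. The pads swing forward as they close: fully open they stand 13 mm farther back than shut.
Start: joints at [0.951, 0.286, 1.577, -0, 1.279, -0.15], TCP at [305.541, 601.873, 231.325] pointing down, gripper open.
Joint ranges: [-2.77, 2.77], [-0.9, 2.22], [0.21, 2.48], [-1.53, 4.67], [0.24, 2.81], [-2.84, 2.84]. Speed limits (rad/s): [2.79, 2.79, 3.14, 3.14, 3.14, 3.14].

INTERFACE

Orientations are given as a unit quaternion [w, x, y, z].
In Python, from station import ctrl gives the robot as it stands.
- The arm moves only by the tool send_rows, never from a script. Its argument "plan" is one flat list of numbers, 7 for each row, row after row: the shift along the tool's x, y, z in cm, then the turn, a rotation vector about the tool's x, y, z in degrees, then the closure, from -1 (fully open) to 1 (shut). A call has 1 to 12 rows; each row is the pose to reach, as a shift and turn from the pose commanded when the call began, along the tool's axes at that moment; what a row does not reach only later rows make up. A row lasts 1/8 s, in which the tool goes at most 62.5 mm and 10.7 degrees, less where a joint would pass 70% of its speed; a pose out of reach is approached as far as the arm can. A call with a gripper value outside its range is refused whole. The fingers move at their own pace and stop on an object; "squeeze" is the grip in N (left out, the last holds). Time passes only in rows, so rows that repeat a pose let the fingers close. It gives the time, the measured TCP pose, the force, the opening and the grip force at its end, in the units of the state.
- ctrl.read_state(): the state, without advancing time (a new reading comes with each control period).
- ctrl.capture(name): name is "scene" or "top" or "wrist"; returns (picture, depth): 480x640x3 uint8, red, green, blue; 480x640 float32, mm along the optical axis (not along the pixel's ray), 0 where there is no reading.
- ctrl.camera_model(name): a dict with "mtx" (3x3 intrinsics, pixels), "k1" (the pictures are not rectified: a ray, as slopes to the right and down, at radius r is drawn at 1 + k1 r^2 times it, then the intrinsics apply), "cam_to_world" (4x4, takes a point from camera to world coordinates). Camera axes: x right, y up, looking along -z (the intrinsics and any distortion apply to the point x, -y, -z); pixel columns grow to the right and rows downward; lengths in mm; the calibration is good to about 2 mm. A picture is of the moment at which its call begins: read the wrist's pose just before it. camera_model takes no time and is no camera call; for the wrist camera it gives the pose at the moment of the call.
- ctrl.finish_job(): hands the job in; it is judged then, once.
The state is a dict: "t": time; "joint_pos": joint angles; "qvel": joint speeds; "tau": joint torques, N m; "ee_pos": TCP position; "ee_rot": TCP orientation; "ft_force": force on the tool from outside, world axes, zero at the start; "ft_torque": the same for the moment, N m; "grip_width": finger opening in mm; "grip_force": force on a finger pad.
Only numpy, scipy, OpenCV 4.12 (cv2) and the standard library are available. Lean on these libraries where they do the work, as an engineer would, in place of code of your own. Each camera call takes 0.05 s, during which the arm holds its last target. There are 200 camera calls.

## Working session

There is one attempt and no reset: what is moved stays moved. The work goes in short steps, Python scripts to look and compute and a tool call to move; the robot and the scene stay as the last step left them, time stands still between calls to the robot, and variables do not carry over. Pictures are saved under pics/ and viewed, at most 14 in all, crops included, and the job is handed in when it is done.

Besides the shell and the picture viewer there is one more tool, called after "Emit:" by a JSON object that holds its "api" and its "payload", one argument or row to a line. send_rows: Moves the arm, as the interface text tells. Its arguments: {"type":"object","properties":{"plan":{"type":"array","items":{"type":"number"}},"squeeze":{"type":"number"}},"required":["plan"]}

```bash
ls; mkdir -p pics; cat > h.py <<'E'
import numpy as np, cv2
from station import ctrl
from scipy.spatial.transform import Rotation as R
def cloud(name):
    m=ctrl.camera_model(name); im,d=ctrl.capture(name)
    K=np.array(m["mtx"],float);T=np.array(m["cam_to_world"],float)
    v,u=np.mgrid[0:480,0:640].astype(np.float64)
    p=cv2.undistortPoints(np.stack([u.ravel(),v.ravel()],1)[:,None],K,np.array([m["k1"],0,0,0.]))[:,0]
    z=d.ravel(); P=np.stack([p[:,0]*z,-p[:,1]*z,-z],1)@T[:3,:3].T+T[:3,3]
    P[z==0]=np.nan
    return im,d,P.reshape(480,640,3),T
E
python3 - <<'E'
from h import *
print(ctrl.read_state())
for n in("scene","top"):
    im,d,P,T=cloud(n); cv2.imwrite(f"pics/{n}0.png",im[:,:,::-1]); np.savez(f"{n}0.npz",im=im,P=P,T=T); print(n,T[:3].round(3).tolist(),(d==0).mean(),ctrl.camera_model(n)["mtx"])
E
```

```text
pics
{'t': 0.0, 'joint_pos': array([ 9.51004640e-01,  2.87195778e-01,  1.57815089e+00,  4.34109401e-06,
        1.27861478e+00, -1.50013778e-01]), 'qvel': array([-0.00158052, -0.00060819,  0.00065537, -0.00207946, -0.00153171,
        0.00163483]), 'tau': array([ 1.12697329e-03, -4.05970645e+01, -2.92634547e+01, -7.05614639e-05,
        5.61677531e-03, -1.20462241e-05]), 'ee_pos': array([305.16400314, 601.35145074, 229.94124209]), 'ee_rot': array([-4.46629985e-04,  2.32735438e-01,  9.72539363e-01, -1.09696003e-03]), 'ft_force': array([-0.38415215, -0.09644034, -0.12993929]), 'ft_torque': array([ 0.00849031, -0.01841152,  0.01351102]), 'grip_force': 0.0, 'grip_width': 85.01351174194264}
scene [[-0.009, -0.853, 0.522, 1138.251], [1.0, -0.01, 0.002, -16.002], [0.003, 0.522, 0.853, 955.074]] 0.004124348958333334 [[487.86753901   0.         316.51139047]
 [  0.         487.86753901 236.38427111]
 [  0.           0.           1.        ]]
top [[-0.08, 0.969, -0.232, 321.269], [-0.997, -0.078, 0.019, 5.247], [0.0, 0.233, 0.972, 1097.434]] 0.0039680989583333335 [[510.15591392   0.         327.46329753]
 [  0.         510.15591392 233.5284604 ]
 [  0.           0.           1.        ]]
```

View pics/scene0.png

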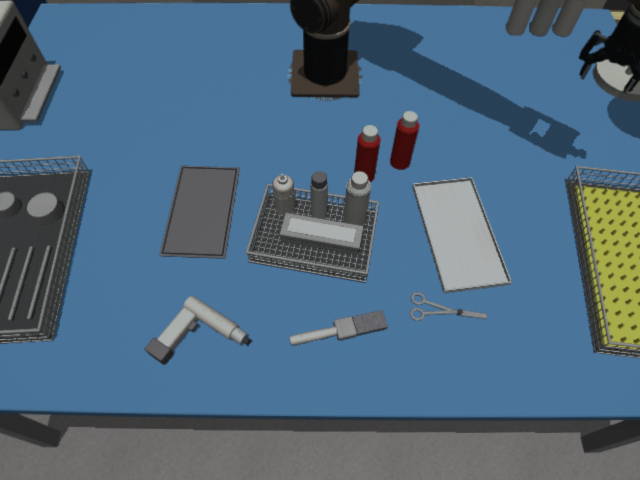

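View pics/top0.png

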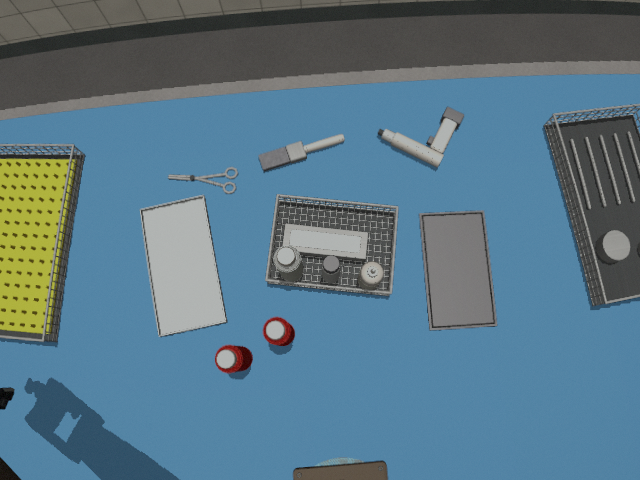

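The tray is on the robot's left (top view px ~(185,265)) and the mat on the right (458,270). In the row from left to right are the big can (288,258), slim can (331,266) and oil bottle (372,273), with the case behind at (325,241). The red look-alikes are at (278,331) and (233,358).

```bash
cat > m.py <<'E'
from h import *
def rect(xy):
    (c,s,a)=cv2.minAreaRect(xy.astype(np.float32)); return np.round(c,1),np.round(s,1),round(a,1)
def box(im,P,u0,u1,v0,v1): return im[v0:v1,u0:u1].astype(int),P[v0:v1,u0:u1]
def main(f="0"):
  for n in("top","scene"):
    D=np.load(f"{n}{f}.npz");im,P=D["im"],D["P"];T=D["T"]
    B={"top":dict(cad=(262,402,190,300),tray=(135,232,190,340),mat=(412,502,205,335),red=(205,300,310,380)),
       "scene":dict(cad=(245,385,165,278),tray=(408,512,172,295),mat=(158,245,160,262),red=(352,422,105,185))}[n]
    print(n,"bench z",np.nanmedian(P[360:380,440:600] if n=="top" else P[360:390,150:280],axis=(0,1)).round(1))
    i,p=box(im,P,*B["cad"]);z=p[...,2]
    for nm,lo,hi in(("big",154,175),("slim",134,150),("oil",100,131),("case",34,44)):
        m=((z>lo)&(z<hi)).astype(np.uint8)
        k,l,st,_=cv2.connectedComponentsWithStats(m)
        for j in range(1,k):
            if st[j,4]>12:
                q=p[l==j]; print(nm,st[j,4],"med",np.nanmedian(q,0).round(1),"mid",((q.max(0)+q.min(0))/2).round(1),rect(q[:,:2]))
    for nm in("tray","mat"):
        i,p=box(im,P,*B[nm]); notblue=(i[...,2]-i[...,0]<30)&np.isfinite(p[...,2])
        m=cv2.morphologyEx(notblue.astype(np.uint8),cv2.MORPH_OPEN,np.ones((5,5)))
        k,l,st,_=cv2.connectedComponentsWithStats(m);j=1+st[1:,4].argmax();q=p[l==j]
        print(nm,"z",np.median(q[:,2]).round(1),rect(q[:,:2]))
    i,p=box(im,P,*B["red"]);m=(p[...,2]>100).astype(np.uint8)
    k,l,st,_=cv2.connectedComponentsWithStats(m)
    for j in range(1,k):
        if st[j,4]>20: q=p[l==j];q=q[q[:,2]>q[:,2].max()-6];print("red",q.mean(0).round(1))
    i,p=box(im,P,*B["cad"]);m=(p[...,2]>38)&(p[...,2]<49);q=p[m];print("caddy rim",rect(q[:,:2]))
main()
E
python3 m.py
```

```text
top bench z [ 250.4 -403.5    0.7]
big 275 med [507.5  68.4 163.1] mid [508.4  68.6 161.7] (array([508.2,  68.6]), array([32.2, 33.7]), 85.4)
slim 267 med [498.6  64.3 139.4] mid [508.8  68.6 142. ] (array([508.3,  68.5]), array([49.9, 51.5]), 52.2)
slim 235 med [490.6 -15.  143.1] mid [491.5 -15.4 141.5] (array([491.3, -15.5]), array([30.4, 32. ]), 85.3)
oil 62 med [485.6  61.2 116.7] mid [492.4  65.  116. ] (array([489.7,  63.2]), array([13.2, 45. ]), 16.0)
oil 362 med [472.1 -94.  104.7] mid [474.1 -94.7 114.8] (array([473.3, -94.9]), array([42.7, 42.2]), 15.0)
oil 83 med [477.3 -14.1 117.4] mid [485.6 -14.9 114.8] (array([484.2, -13.6]), array([37.6, 23.6]), 79.3)
case 15 med [642.8 -48.3  42.9] mid [642.6 -48.2  41.7] (array([642.7, -48.2]), array([13.3,  4.5]), 88.9)
case 14 med [ 630.7 -114.5   42.6] mid [ 631.  -114.5   38.8] (array([ 630.8, -114.3]), array([13.1,  4.6]), 84.6)
case 2219 med [558.9 -11.   39.5] mid [558.8  -9.7  39. ] (array([558.7,  -8.4]), array([181.2,  60.8]), 79.1)
case 14 med [476.9  81.1  43.1] mid [477.6  81.   42.3] (array([476.8,  81.3]), array([17.
[... 2120 characters left out ...]
 82.0)
case 26 med [569.9 105.8  42.3] mid [567.8 105.5  41.5] (array([567.6, 105.5]), array([ 5.6, 28.5]), 80.1)
case 61 med [618.5  95.7  41.8] mid [615.9  96.4  40.2] (array([615.9,  96.5]), array([ 6. , 62.7]), 79.5)
case 273 med [646.  -33.5  41.8] mid [645.5 -35.1  39.3] (array([645.1, -35.1]), array([252. ,   8.4]), 79.6)
case 13 med [655.4  89.1  42. ] mid [654.5  89.3  42. ] (array([654.6,  89.4]), array([ 4.5, 10.1]), 86.5)
tray z 1.4 (array([538.6, 308.9]), array([294.6, 151. ]), 8.3)
mat z 2.3 (array([ 481.9, -292.9]), array([150.6, 261.1]), 88.1)
red [329.1 191.2 158.4]
red [374.5  97.9 158.2]
red [510.3  69.  161.4]
caddy rim (array([502.2, -14.6]), array([266. , 297.5]), 79.5)
```

```bash
cat > p.py <<'E'
import numpy as np,sys,json
# usage: p.py "x,y,z,yaw" "x,y,z,yaw;..." : shift/turn numbers (cm, deg) from the first pose to each of the others
def conv(c,t):
    a=np.radians(c[3]);d=np.array(t[:3])-c[:3]
    return [round(v,2) for v in((-d[0]*np.sin(a)+d[1]*np.cos(a))/10,(d[0]*np.cos(a)+d[1]*np.sin(a))/10,-d[2]/10)]+[round(c[3]-t[3],1)]
if __name__=="__main__":
    f=lambda s:[float(v) for v in s.split(",")]
    for t in sys.argv[2].split(";"): print(t,conv(f(sys.argv[1]),f(t)))
E
python3 p.py 305.5,601.9,231.3,63.1 "509.5,68.6,225,-10.7"
echo tray; python3 p.py 509.5,68.6,225,-10.7 "444.5,306,225,-10.7;491.7,-14.8,225,-10.7;543,290,225,-10.7;474.7,-94.8,225,-10.7;632,338,225,-10.7"
```

```text
509.5,68.6,225,-10.7 [np.float64(-42.32), np.float64(-38.33), np.float64(0.63), 73.8]
tray
444.5,306,225,-10.7 [np.float64(22.12), np.float64(-10.79), np.float64(-0.0), 0.0]
491.7,-14.8,225,-10.7 [np.float64(-8.53), np.float64(-0.2), np.float64(-0.0), 0.0]
543,290,225,-10.7 [np.float64(22.38), np.float64(-0.82), np.float64(-0.0), 0.0]
474.7,-94.8,225,-10.7 [np.float64(-16.7), np.float64(-0.39), np.float64(-0.0), 0.0]
632,338,225,-10.7 [np.float64(28.75), np.float64(7.04), np.float64(-0.0), 0.0]
```

Emit:
{"api": "send_rows", "payload": {
  "plan": [-3.5, -3.2, 0, 0, 0, 6.2, -1, -7.1, -6.4, 0.1, 0, 0, 12.3, -1, -10.6, -9.6, 0.2, 0, 0, 18.5, -1, -14.1, -12.8, 0.2, 0, 0, 24.6, -1, -17.6, -15.9, 0.3, 0, 0, 30.8, -1, -21.2, -19.1, 0.3, 0, 0, 36.9, -1, -24.7, -22.3, 0.4, 0, 0, 43, -1, -28.2, -25.5, 0.4, 0, 0, 49.2, -1, -31.7, -28.7, 0.5, 0, 0, 55.4, -1, -35.3, -31.9, 0.5, 0, 0, 61.5, -1, -38.8, -35, 0.6, 0, 0, 67.7, -1, -42.3, -38.3, 0.6, 0, 0, 73.8, -1]
}}

```text
t: 1.6
ee_pos: [509.3, 67.4, 224.8]
ee_rot: [-0.0, 0.771, 0.637, -0.0]
ft_force: [-0.3, 0.1, 1.0]
grip_width: 85.6
grip_force: 0.0
```

Emit:
{"api": "send_rows", "payload": {
  "plan": [0, 0, 3, 0, 0, 0, -1, 0, 0, 6, 0, 0, 0, -1, 0, 0, 9, 0, 0, 0, -1, 0, 0, 11, 0, 0, 0, -1, 0, 0, 12.2, 0, 0, 0, -1, 0, 0, 12.7, 0, 0, 0, -1, 0, 0, 12.7, 0, 0, 0, -1, 0, 0, 12.7, 0, 0, 0, 1, 0, 0, 12.7, 0, 0, 0, 1, 0, 0, 12.7, 0, 0, 0, 1, 0, 0, 12.7, 0, 0, 0, 1, 0, 0, 12.7, 0, 0, 0, 1],
  "squeeze": 35
}}

```text
t: 3.1
ee_pos: [509.8, 68.9, 99.4]
ee_rot: [0.0, 0.77, 0.638, 0.0]
ft_force: [-1.6, -0.4, 5.7]
grip_width: 50.7
grip_force: 36.8
```

Emit:
{"api": "send_rows", "payload": {
  "plan": [0, 0, -1, 0, 0, 0, 1, 0, 0, -3.5, 0, 0, 0, 1, 0, 0, -7, 0, 0, 0, 1, 0, 0, -10, 0, 0, 0, 1, 3, -1.5, -10, 0, 0, 0, 1, 6.5, -3.2, -10, 0, 0, 0, 1, 10, -4.9, -10, 0, 0, 0, 1, 13.5, -6.6, -10, 0, 0, 0, 1, 17, -8.3, -10, 0, 0, 0, 1, 20, -9.8, -10, 0, 0, 0, 1, 22, -10.7, -10, 0, 0, 0, 1, 22.1, -10.8, -10, 0, 0, 0, 1]
}}

```text
t: 4.6
ee_pos: [443.4, 306.9, 197.7]
ee_rot: [-0.0, 0.769, 0.639, -0.001]
ft_force: [-1.3, -0.3, -2.6]
grip_width: 51.3
grip_force: 37.1
```

Emit:
{"api": "send_rows", "payload": {
  "plan": [0, 0, 3, 0, 0, 0, 1, 0, 0, 6, 0, 0, 0, 1, 0, 0, 8.5, 0, 0, 0, 1, 0, 0, 9.5, 0, 0, 0, 1, 0, 0, 9.9, 0, 0, 0, 1, 0, 0, 10, 0, 0, 0, 1, 0, 0, 10, 0, 0, 0, 1, 0, 0, 10, 0, 0, 0, -0.7, 0, 0, 10, 0, 0, 0, -0.7, 0, 0, 10, 0, 0, 0, -0.7, 0, 0, 7, 0, 0, 0, -0.7, 0, 0, 2, 0, 0, 0, -0.7]
}}

```text
t: 6.1
ee_pos: [442.8, 305.4, 177.0]
ee_rot: [-0.001, 0.77, 0.638, -0.003]
ft_force: [1.1, 0.6, -0.3]
grip_width: 72.4
grip_force: 0.0
```

Emit:
{"api": "send_rows", "payload": {
  "plan": [0, 0, -1, 0, 0, 0, -1, -2, 0.7, -2, 0, 0, 0, -1, -5, 1.8, -2, 0, 0, 0, -1, -9, 3.1, -2, 0, 0, 0, -1, -13, 4.5, -2, 0, 0, 0, -1, -17, 5.9, -2, 0, 0, 0, -1, -21, 7.3, -2, 0, 0, 0, -1, -25, 8.7, -2, 0, 0, 0, -1, -28, 9.8, -2, 0, 0, 0, -1, -30, 10.4, -1, 0, 0, 0, -1, -30.6, 10.6, 0, 0, 0, 0, -1, -30.6, 10.6, 0, 0, 0, 0, -1]
}}

```text
t: 7.6
ee_pos: [490.5, -13.9, 176.6]
ee_rot: [-0.002, 0.77, 0.638, -0.001]
ft_force: [-0.1, 0.0, 0.3]
grip_width: 85.4
grip_force: 0.0
```

Emit:
{"api": "send_rows", "payload": {
  "plan": [0, 0.1, 3, 0, 0, 0, -1, 0, 0.1, 6, 0, 0, 0, -1, 0, 0.1, 8.5, 0, 0, 0, -1, 0, 0.1, 9.6, 0, 0, 0, -1, 0, 0.1, 9.9, 0, 0, 0, -1, 0, 0.1, 9.9, 0, 0, 0, -1, 0, 0.1, 9.9, 0, 0, 0, 1, 0, 0.1, 9.9, 0, 0, 0, 1, 0, 0.1, 9.9, 0, 0, 0, 1, 0, 0.1, 9.9, 0, 0, 0, 1, 0, 0.1, 9.9, 0, 0, 0, 1, 0, 0.1, 9.9, 0, 0, 0, 1],
  "squeeze": 35
}}

```text
t: 9.1
ee_pos: [492.6, -14.5, 79.9]
ee_rot: [-0.0, 0.77, 0.638, -0.0]
ft_force: [-2.7, 0.3, 5.8]
grip_width: 37.6
grip_force: 35.1
```

Emit:
{"api": "send_rows", "payload": {
  "plan": [0, 0, -1, 0, 0, 0, 1, 0, 0, -3.5, 0, 0, 0, 1, 0, 0, -7, 0, 0, 0, 1, 1, 0, -9.5, 0, 0, 0, 1, 4, -0.1, -10, 0, 0, 0, 1, 8.5, -0.2, -10, 0, 0, 0, 1, 13.5, -0.3, -10, 0, 0, 0, 1, 18.5, -0.4, -10, 0, 0, 0, 1, 23.5, -0.5, -10, 0, 0, 0, 1, 28, -0.6, -10, 0, 0, 0, 1, 30.5, -0.7, -10, 0, 0, 0, 1, 30.9, -0.7, -10, 0, 0, 0, 1]
}}

```text
t: 10.6
ee_pos: [542.9, 291.8, 179.0]
ee_rot: [-0.0, 0.769, 0.639, -0.0]
ft_force: [0.3, -0.7, -1.5]
grip_width: 37.0
grip_force: 35.2
```

Emit:
{"api": "send_rows", "payload": {
  "plan": [0, 0, 2, 0, 0, 0, 1, 0, 0, 5, 0, 0, 0, 1, 0, 0, 8, 0, 0, 0, 1, 0, 0, 9.5, 0, 0, 0, 1, 0, 0, 9.9, 0, 0, 0, 1, 0, 0, 10, 0, 0, 0, 1, 0, 0, 10, 0, 0, 0, 1, 0, 0, 10, 0, 0, 0, -0.4, 0, 0, 10, 0, 0, 0, -0.4, 0, 0, 10, 0, 0, 0, -0.4, 0, 0, 7, 0, 0, 0, -0.4, 0, 0, 2, 0, 0, 0, -0.4]
}}

```text
t: 12.1
ee_pos: [541.5, 289.9, 157.6]
ee_rot: [-0.001, 0.77, 0.638, -0.003]
ft_force: [0.6, -0.6, 1.3]
grip_width: 59.6
grip_force: 0.0
```

Emit:
{"api": "send_rows", "payload": {
  "plan": [0, 0, -2, 0, 0, 0, -0.4, -2, 0, -2, 0, 0, 0, -1, -6, 0, -2, 0, 0, 0, -1, -11, 0.1, -2, 0, 0, 0, -1, -16, 0.1, -2, 0, 0, 0, -1, -21, 0.2, -2, 0, 0, 0, -1, -26, 0.2, -2, 0, 0, 0, -1, -31, 0.3, -2, 0, 0, 0, -1, -35, 0.3, -2, 0, 0, 0, -1, -38, 0.4, -1, 0, 0, 0, -1, -39.1, 0.4, 0, 0, 0, 0, -1, -39.1, 0.4, 0, 0, 0, 0, -1]
}}

```text
t: 13.6
ee_pos: [472.4, -94.2, 156.7]
ee_rot: [-0.002, 0.771, 0.637, -0.001]
ft_force: [0.6, -0.3, 0.9]
grip_width: 85.5
grip_force: 0.0
```

Emit:
{"api": "send_rows", "payload": {
  "plan": [0, 0, 2.5, 0, 0, 0, -1, 0, 0, 5.5, 0, 0, 0, -1, 0, 0, 8.2, 0, 0, 0, -1, 0, 0, 9.5, 0, 0, 0, -1, 0, 0, 9.8, 0, 0, 0, -1, 0, 0, 9.8, 0, 0, 0, -1, 0, 0, 9.8, 0, 0, 0, 1, 0, 0, 9.8, 0, 0, 0, 1, 0, 0, 9.8, 0, 0, 0, 1, 0, 0, 9.8, 0, 0, 0, 1, 0, 0, 9.8, 0, 0, 0, 1, 0, 0, 9.8, 0, 0, 0, 1],
  "squeeze": 35
}}

```text
t: 15.1
ee_pos: [474.8, -94.7, 62.3]
ee_rot: [0.0, 0.77, 0.638, 0.0]
ft_force: [-2.0, 0.6, 6.3]
grip_width: 47.4
grip_force: 36.3
```

Emit:
{"api": "send_rows", "payload": {
  "plan": [0, 0, -1, 0, 0, 0, 1, 0, 0, -3.5, 0, 0, 0, 1, 0, 0, -7, 0, 0, 0, 1, 1, 0.2, -10, 0, 0, 0, 1, 4, 0.7, -11, 0, 0, 0, 1, 8, 1.3, -11, 0, 0, 0, 1, 13, 2.1, -11, 0, 0, 0, 1, 18, 2.9, -11, 0, 0, 0, 1, 23, 3.8, -11, 0, 0, 0, 1, 28, 4.6, -11, 0, 0, 0, 1, 32, 5.2, -11, 0, 0, 0, 1, 35, 5.7, -11, 0, 0, 0, 1]
}}

```text
t: 16.6
ee_pos: [595.2, 240.6, 170.7]
ee_rot: [-0.0, 0.77, 0.638, -0.0]
ft_force: [0.2, 0.5, -1.1]
grip_width: 46.9
grip_force: 36.4
```

Emit:
{"api": "send_rows", "payload": {
  "plan": [3, 0.5, 0, 0, 0, 0, 1, 6, 1, 0, 0, 0, 0, 1, 8.5, 1.4, 0, 0, 0, 0, 1, 10.4, 1.7, 0, 0, 0, 0, 1, 10.4, 1.7, 0, 0, 0, 0, 1, 10.4, 1.7, 3, 0, 0, 0, 1, 10.4, 1.7, 6, 0, 0, 0, 1, 10.4, 1.7, 9, 0, 0, 0, 1, 10.4, 1.7, 10.5, 0, 0, 0, 1, 10.4, 1.7, 10.9, 0, 0, 0, 1, 10.4, 1.7, 11, 0, 0, 0, 1, 10.4, 1.7, 11, 0, 0, 0, 1]
}}

```text
t: 18.1
ee_pos: [632.1, 338.0, 62.4]
ee_rot: [0.0, 0.77, 0.638, 0.001]
ft_force: [0.7, 0.3, -1.5]
grip_width: 46.8
grip_force: 36.2
```

Emit:
{"api": "send_rows", "payload": {
  "plan": [0, 0, 0, 0, 0, 0, -0.6, 0, 0, 0, 0, 0, 0, -0.6, 0, 0, 0, 0, 0, 0, -0.6, 0, 0, 0, 0, 0, 0, -0.6, 0, 0, -3, 0, 0, 0, -0.6, 0, 0, -7, 0, 0, 0, -0.6, 0, 0, -12, 0, 0, 0, -0.6, 0, 0, -16, 0, 0, 0, -0.6, 0, 0, -16, 0, 0, 0, -0.6]
}}

```text
t: 19.23
ee_pos: [633.8, 338.8, 227.5]
ee_rot: [0.002, 0.77, 0.638, 0.005]
ft_force: [0.2, 0.1, 1.1]
grip_width: 68.3
grip_force: 0.0
```

```bash
python3 - <<'E'
from h import *
im,d,P,T=cloud("top"); cv2.imwrite("pics/t1.png",im[:,:,::-1]); np.savez("top1.npz",im=im,P=P,T=T)
im,d,P,T=cloud("scene"); np.savez("scene1.npz",im=im,P=P,T=T)
E
python3 -c "
import m" >/dev/null; python3 - <<'E'
import numpy as np,cv2
for n,b in(("top",(262,402,190,300)),("scene",(245,385,165,278))):
    D=np.load(f"{n}1.npz");p=D["P"][b[2]:b[3],b[0]:b[1]]
    m=((p[...,2]>33)&(p[...,2]<42)).astype(np.uint8);m=cv2.morphologyEx(m,cv2.MORPH_OPEN,np.ones((5,5)))
    k,l,st,_=cv2.connectedComponentsWithStats(m);j=1+st[1:,4].argmax();q=p[l==j];print(n,np.median(q[:,2]),cv2.minAreaRect(q[:,:2].astype(np.float32)))
E
```

```text
top 39.124505262575894 ((580.091796875, 66.44393157958984), (21.755815505981445, 27.400535583496094), 87.8213882446289)
scene 37.20378520558614 ((559.8659057617188, -8.399345397949219), (180.5535888671875, 62.31133270263672), 78.84276580810547)
```

View pics/t1.png

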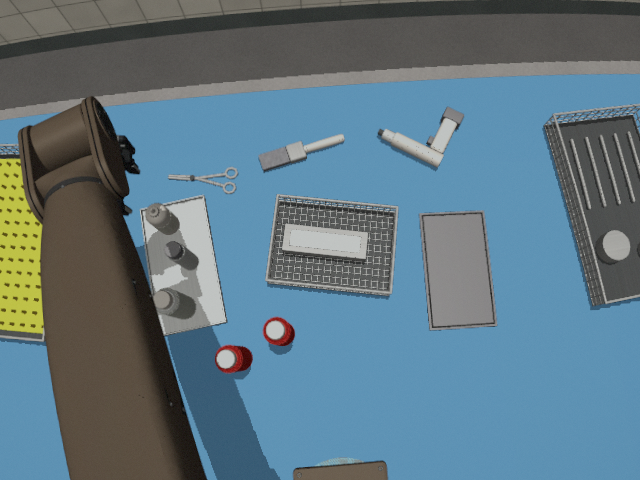

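The top view shows all three standing in the tray (oil bottle 158,215, slim can 176,252, big can 166,302). The case has not moved, at (325,241).

Emit:
{"api": "send_rows", "payload": {
  "plan": [-2, 0, 0, 0, 0, 0, -0.9, -5, -0.1, 0, 0, 0, 0, -0.9, -9, -0.2, 0, 0, 0, 0, -0.9, -13, -0.2, 0, 0, 0, 0, -0.9, -17.5, -0.3, 0, 0, 0, 0, -0.9, -22, -0.4, 0, 0, 0, 0, -0.9, -26, -0.5, 2, 0, 0, 0, -0.9, -30, -0.6, 5, 0, 0, 0, -0.9, -33, -0.6, 8, 0, 0, 0, -0.9, -35, -0.7, 11, 0, 0, 0, -0.9, -35.4, -0.7, 12, 0, 0, 0, -0.9, -35.4, -0.7, 12, 0, 0, 0, -0.9]
}}

```text
t: 20.82
ee_pos: [557.7, -8.7, 100.2]
ee_rot: [-0.001, 0.77, 0.638, -0.001]
ft_force: [-1.2, -0.6, 1.1]
grip_width: 81.0
grip_force: 0.0
```

```bash
python3 - <<'E'
from h import *
for i in range(3):
    ctrl.capture("scene")
s=ctrl.read_state();print(s["ee_pos"],s["ee_rot"],s["t"],s["grip_width"])
E
```

```text
[559.76253025  -8.21218655 102.67380298] [0.00089617 0.76976447 0.63832689 0.00080429] 20.975 81.25792211851349
```

Emit:
{"api": "send_rows", "payload": {
  "plan": [0, 0, 2.5, 0, 0, 0, -0.9, 0, 0, 5, 0, 0, 0, -0.9, 0, 0, 7.5, 0, 0, 0, -0.9, 0, 0, 9, 0, 0, 0, -0.9, 0, 0, 9.7, 0, 0, 0, -0.9, 0, 0, 9.7, 0, 0, 0, -0.9, 0, 0, 9.7, 0, 0, 0, 1, 0, 0, 9.7, 0, 0, 0, 1, 0, 0, 9.7, 0, 0, 0, 1, 0, 0, 9.7, 0, 0, 0, 1, 0, 0, 9.7, 0, 0, 0, 1, 0, 0, 9.7, 0, 0, 0, 1],
  "squeeze": 70
}}

```text
t: 22.48
ee_pos: [560.0, -8.9, 5.7]
ee_rot: [0.001, 0.77, 0.638, 0.001]
ft_force: [1.0, -0.3, 6.3]
grip_width: 58.8
grip_force: 78.8
```

Emit:
{"api": "send_rows", "payload": {
  "plan": [0, 0, -1, 0, 0, 0, 1, 0, 0, -3, 0, 0, 0, 1, 0, 0, -6, 0, 0, 0, 1, 0, 0, -9, 0, 0, 0, 1, -1, 0, -11, 0, 0, 3, 1, -4, -0.3, -12, 0, 0, 10, 1, -8, -0.6, -12, 0, 0, 19, 1, -12, -0.9, -12, 0, 0, 28, 1, -16, -1.2, -12, 0, 0, 37, 1, -20, -1.5, -12, 0, 0, 46, 1, -23, -1.7, -12, 0, 0, 55, 1, -25, -1.9, -12, 0, 0, 64, 1]
}}

```text
t: 23.98
ee_pos: [492.3, -252.5, 124.3]
ee_rot: [-0.0, 0.992, 0.129, -0.0]
ft_force: [0.2, -0.4, -4.1]
grip_width: 58.9
grip_force: 77.7
```

Emit:
{"api": "send_rows", "payload": {
  "plan": [-0.7, 1.2, 0, 0, 0, 5, 1, -1.5, 2.6, 0, 0, 0, 11, 1, -2.1, 3.6, 0, 0, 0, 16, 1, -2.2, 3.9, 0, 0, 0, 17, 1, -2.2, 3.9, 0, 0, 0, 17, 1, -2.2, 3.9, 3, 0, 0, 17, 1, -2.2, 3.9, 6, 0, 0, 17, 1, -2.2, 3.9, 9, 0, 0, 17, 1, -2.2, 3.9, 9, 0, 0, 17, 1, -2.2, 3.9, 9, 0, 0, 17, 1]
}}

```text
t: 25.22
ee_pos: [483.4, -294.5, 35.5]
ee_rot: [0.001, 1.0, -0.015, 0.001]
ft_force: [-0.4, -0.8, -4.5]
grip_width: 59.1
grip_force: 77.6
```

Emit:
{"api": "send_rows", "payload": {
  "plan": [0, 0, 1.2, 0, 0, 0, 1, 0, 0, 2.3, 0, 0, 0, 1, 0, 0, 2.8, 0, 0, 0, 1, 0, 0, 2.9, 0, 0, 0, 1, 0, 0, 2.9, 0, 0, 0, 1, 0, 0, 2.9, 0, 0, 0, -0.9, 0, 0, 2.9, 0, 0, 0, -0.9, 0, 0, 2.9, 0, 0, 0, -0.9, 0, 0, 2.9, 0, 0, 0, -0.9, 0, 0, 0, 0, 0, 0, -0.9, 0, 0, -5, 0, 0, 0, -0.9, 0, 0, -10, 0, 0, 0, -0.9]
}}

```text
t: 26.72
ee_pos: [482.3, -294.0, 135.2]
ee_rot: [-0.0, 1.0, -0.015, -0.0]
ft_force: [1.1, -0.3, -0.4]
grip_width: 81.3
grip_force: 0.0
```

Emit:
{"api": "send_rows", "payload": {
  "plan": [0, 0, -2, 0, 0, 0, -0.9, 0, 0, -6, 0, 0, 0, -0.9, 0, 0, -10, 0, 0, 0, -0.9, 0, 0, -10, 0, 0, 0, -0.9, 0, 0, -10, 0, 0, 0, -0.9]
}}

```text
t: 27.35
ee_pos: [482.0, -293.6, 232.4]
ee_rot: [-0.001, 1.0, -0.015, -0.001]
ft_force: [-0.1, 0.2, -0.8]
grip_width: 81.1
grip_force: 0.0
```

```bash
cat > c.py <<'E'
from h import *
s=ctrl.read_state();print(s["ee_pos"],s["ee_rot"],s["t"])
for n,b in(("top",(405,510,190,345)),("scene",(140,255,140,280))):
    im,d,P,T=cloud(n); p=P[b[2]:b[3],b[0]:b[1]]
    m=((p[...,2]>33)&(p[...,2]<46)).astype(np.uint8);m=cv2.morphologyEx(m,cv2.MORPH_OPEN,np.ones((5,5)))
    k,l,st,_=cv2.connectedComponentsWithStats(m);j=1+st[1:,4].argmax();q=p[l==j];print(n,np.median(q[:,2]),cv2.minAreaRect(q[:,:2].astype(np.float32)))
    p=P[:,:]
    for nm,zlo,c in(("big",154,(444.5,306)),("slim",134,(543,290)),("oil",105,(632,338))):
        q=p[(np.hypot(p[...,0]-c[0],p[...,1]-c[1])<30)&(p[...,2]>zlo)&(p[...,2]<180)]
        print(nm,len(q),cv2.minAreaRect(q[:,:2].astype(np.float32)) if len(q) else "")
    cv2.imwrite(f"pics/{n}2.png",im[:,:,::-1])
E
python3 c.py
```

```text
[ 482.00863938 -293.64099032  232.41715686] [-9.43773727e-04  9.99886418e-01 -1.50006558e-02 -1.11353448e-03] 27.35
top 40.67338910954436 ((506.15655517578125, -294.4089660644531), (58.71689987182617, 135.14324951171875), 89.05372619628906)
big 284 ((443.3470458984375, 304.80670166015625), (33.40195083618164, 34.85829544067383), 77.80531311035156)
slim 233 ((542.5887451171875, 288.2630615234375), (31.288095474243164, 32.841949462890625), 85.47578430175781)
oil 134 ((631.800537109375, 336.44097900390625), (36.33415603637695, 30.078372955322266), 87.4930419921875)
scene 38.4881618676626 ((483.7165222167969, -294.46435546875), (61.48237228393555, 184.7682647705078), 87.81246948242188)
big 187 ((445.7513732910156, 304.5031433105469), (35.89606857299805, 32.83481216430664), 3.708902359008789)
slim 172 ((544.0307006835938, 289.512451171875), (30.663516998291016, 31.05816650390625), 51.51070022583008)
oil 100 ((632.8622436523438, 336.4346008300781), (22.785625457763672, 22.490081787109375), 50.89796829223633)
```

Emit:
{"api": "send_rows", "payload": {
  "plan": [0.4, -2, 0, 0, 0, -5, -1, 1.3, -6, 0, 0, 0, -12, -1, 2.3, -11, 0, 0, 0, -20, -1, 3.3, -16, 0, 0, 0, -28, -1, 4.4, -21, 0, 0, 0, -36, -1, 5.4, -26, 0, 0, 0, -44, -1, 6.4, -31, 0, 0, 0, -52, -1, 7.5, -36, 0, 0, 0, -60, -1, 8.5, -41, 0, 0, 0, -68, -1, 9.5, -46, 0, 0, 0, -75, -1, 10.6, -51, 0, 0, 0, -80, -1, 11.4, -55, 0, 0, 0, -81, -1]
}}

```text
t: 28.95
ee_pos: [612.4, 253.9, 231.7]
ee_rot: [-0.001, 0.769, 0.639, -0.002]
ft_force: [0.3, -0.4, 0.1]
grip_width: 85.2
grip_force: 0.0
```

```bash
python3 - <<'E'
from h import *
from p import conv
for i in range(4): ctrl.capture("scene")
s=ctrl.read_state();w,x,y,z=s["ee_rot"];c=[*s["ee_pos"],2*np.degrees(np.arctan2(y,x))-90];print(c,s["t"])
print([float(v) for v in conv(c,[632.3,336.8,160,-10.8])])
E
```

```text
[np.float64(612.2367974733174), np.float64(252.3728673913611), np.float64(232.00778909503637), np.float64(-10.643064625202115)] 29.15
[8.67, 0.41, 7.2, 0.2]
```

Emit:
{"api": "send_rows", "payload": {
  "plan": [3, 0.1, 0, 0, 0, 0, -1, 6, 0.3, 0, 0, 0, 0, -1, 8.5, 0.4, 2, 0, 0, 0, -1, 8.7, 0.4, 5, 0, 0, 0, -1, 8.7, 0.4, 7, 0, 0, 0, -1, 8.7, 0.4, 7, 0, 0, 0, -1, 8.7, 0.4, 10, 0, 0, 0, -1, 8.7, 0.4, 13, 0, 0, 0, -1, 8.7, 0.4, 15.5, 0, 0, 0, -1, 8.7, 0.4, 16.7, 0, 0, 0, -1, 8.7, 0.4, 17, 0, 0, 0, -1, 8.7, 0.4, 17, 0, 0, 0, -1]
}}

```text
t: 30.65
ee_pos: [634.1, 337.0, 65.8]
ee_rot: [0.0, 0.77, 0.638, 0.001]
ft_force: [-0.2, -0.3, 0.1]
grip_width: 85.3
grip_force: 0.0
```

Emit:
{"api": "send_rows", "payload": {
  "plan": [0, 0, 0, 0, 0, 0, 1, 0, 0, 0, 0, 0, 0, 1, 0, 0, 0, 0, 0, 0, 1, 0, 0, 0, 0, 0, 0, 1, 0, 0, 0, 0, 0, 0, 1, 0, 0, 0, 0, 0, 0, 1],
  "squeeze": 35
}}

```text
t: 31.4
ee_pos: [633.5, 337.2, 65.5]
ee_rot: [-0.0, 0.77, 0.638, 0.0]
ft_force: [-2.7, -0.1, 5.5]
grip_width: 47.0
grip_force: 36.3
```

Emit:
{"api": "send_rows", "payload": {
  "plan": [0, 0, -1, 0, 0, 0, 1, 0, 0, -3.5, 0, 0, 0, 1, 0, 0, -7, 0, 0, 0, 1, -1, -0.2, -10, 0, 0, 0, 1, -4, -0.7, -11, 0, 0, 0, 1, -8, -1.3, -11, 0, 0, 0, 1, -13, -2.1, -11, 0, 0, 0, 1, -18, -3, -11, 0, 0, 0, 1, -23, -3.8, -11, 0, 0, 0, 1, -28, -4.6, -11, 0, 0, 0, 1, -32, -5.3, -11, 0, 0, 0, 1, -35, -5.8, -11, 0, 0, 0, 1]
}}

```text
t: 32.9
ee_pos: [510.0, 2.2, 173.8]
ee_rot: [-0.0, 0.77, 0.638, -0.0]
ft_force: [0.3, -0.5, -1.4]
grip_width: 46.7
grip_force: 36.3
```

Emit:
{"api": "send_rows", "payload": {
  "plan": [-3, -0.5, 0, 0, 0, 0, 1, -6, -1, 0, 0, 0, 0, 1, -8.5, -1.4, 0, 0, 0, 0, 1, -10.4, -1.7, 0, 0, 0, 0, 1, -10.4, -1.7, 0, 0, 0, 0, 1, -10.4, -1.7, 0, 0, 0, 0, 1, -10.4, -1.7, 3, 0, 0, 0, 1, -10.4, -1.7, 6, 0, 0, 0, 1, -10.4, -1.7, 8, 0, 0, 0, 1, -10.4, -1.7, 8, 0, 0, 0, 1, -10.4, -1.7, 8, 0, 0, 0, 1]
}}

```text
t: 34.28
ee_pos: [475.8, -95.0, 95.2]
ee_rot: [0.001, 0.77, 0.638, 0.0]
ft_force: [0.5, 0.3, -0.8]
grip_width: 47.2
grip_force: 36.8
```

Emit:
{"api": "send_rows", "payload": {
  "plan": [0, -0.1, 1.5, 0, 0, 0, 1, 0, -0.1, 2.5, 0, 0, 0, 1, 0, -0.1, 2.9, 0, 0, 0, 1, 0, -0.1, 3, 0, 0, 0, 1, 0, -0.1, 3, 0, 0, 0, 1, 0, -0.1, 3, 0, 0, 0, -0.6, 0, -0.1, 3, 0, 0, 0, -0.6, 0, -0.1, 3, 0, 0, 0, -0.6, 0, -0.1, 0, 0, 0, 0, -0.6, 0, -0.1, -4, 0, 0, 0, -0.6, 0, -0.1, -9, 0, 0, 0, -0.6, 0, -0.1, -13, 0, 0, 0, -0.6]
}}

```text
t: 35.78
ee_pos: [474.4, -95.2, 226.3]
ee_rot: [0.001, 0.77, 0.638, 0.0]
ft_force: [0.2, 0.0, -1.1]
grip_width: 68.3
grip_force: 0.0
```

Emit:
{"api": "send_rows", "payload": {
  "plan": [2, 0, 0, 0, 0, 0, -1, 6, -0.1, 0, 0, 0, 0, -1, 11, -0.1, 0, 0, 0, 0, -1, 16, -0.2, 0, 0, 0, 0, -1, 21, -0.2, 0, 0, 0, 0, -1, 26, -0.3, 0, 0, 0, 0, -1, 31, -0.3, 0, 0, 0, 0, -1, 35, -0.4, 0, 0, 0, 0, -1, 38, -0.4, 2, 0, 0, 0, -1, 39, -0.4, 4, 0, 0, 0, -1, 39, -0.4, 5, 0, 0, 0, -1, 39, -0.4, 5, 0, 0, 0, -1]
}}

```text
t: 37.28
ee_pos: [541.9, 287.6, 172.7]
ee_rot: [-0.0, 0.77, 0.638, -0.002]
ft_force: [-0.0, 0.8, -0.2]
grip_width: 85.3
grip_force: 0.0
```

Emit:
{"api": "send_rows", "payload": {
  "plan": [0, 0, 0, 0, 0, 0, -1, 0, 0, 0, 0, 0, 0, -1]
}}

```text
t: 37.52
ee_pos: [543.4, 288.4, 175.5]
ee_rot: [0.0, 0.77, 0.638, 0.001]
ft_force: [0.1, -0.2, -0.3]
grip_width: 85.1
grip_force: 0.0
```

Descend 9.5 cm to z≈80.

Emit:
{"api": "send_rows", "payload": {
  "plan": [0, 0, 3, 0, 0, 0, -1, 0, 0, 6, 0, 0, 0, -1, 0, 0, 8.5, 0, 0, 0, -1, 0, 0, 9.3, 0, 0, 0, -1, 0, 0, 9.5, 0, 0, 0, -1, 0, 0, 9.5, 0, 0, 0, -1, 0, 0, 9.5, 0, 0, 0, 1, 0, 0, 9.5, 0, 0, 0, 1, 0, 0, 9.5, 0, 0, 0, 1, 0, 0, 9.5, 0, 0, 0, 1, 0, 0, 9.5, 0, 0, 0, 1, 0, 0, 9.5, 0, 0, 0, 1],
  "squeeze": 35
}}

```text
t: 39.02
ee_pos: [543.1, 289.0, 80.0]
ee_rot: [0.0, 0.77, 0.638, 0.0]
ft_force: [-0.4, 0.9, 4.6]
grip_width: 36.9
grip_force: 35.4
```

Emit:
{"api": "send_rows", "payload": {
  "plan": [0, 0, -1, 0, 0, 0, 1, 0, 0, -3.5, 0, 0, 0, 1, 0, 0, -7, 0, 0, 0, 1, -1, 0, -9.5, 0, 0, 0, 1, -4, 0.1, -10, 0, 0, 0, 1, -8.5, 0.2, -10, 0, 0, 0, 1, -13.5, 0.3, -10, 0, 0, 0, 1, -18.5, 0.4, -10, 0, 0, 0, 1, -23.5, 0.5, -10, 0, 0, 0, 1, -28, 0.6, -10, 0, 0, 0, 1, -30.5, 0.7, -10, 0, 0, 0, 1, -30.8, 0.7, -10, 0, 0, 0, 1]
}}

```text
t: 40.52
ee_pos: [491.7, -16.3, 179.1]
ee_rot: [-0.0, 0.771, 0.637, -0.0]
ft_force: [-0.0, -0.4, -0.2]
grip_width: 37.3
grip_force: 35.2
```

Emit:
{"api": "send_rows", "payload": {
  "plan": [0, 0, 0, 0, 0, 0, 1, 0, 0, 2, 0, 0, 0, 1, 0, 0, 5, 0, 0, 0, 1, 0, 0, 7, 0, 0, 0, 1, 0, 0, 7, 0, 0, 0, 1, 0, 0, 7, 0, 0, 0, 1]
}}

```text
t: 41.28
ee_pos: [493.0, -14.5, 110.2]
ee_rot: [0.0, 0.77, 0.638, 0.0]
ft_force: [0.8, -0.4, -1.2]
grip_width: 36.8
grip_force: 35.2
```

Emit:
{"api": "send_rows", "payload": {
  "plan": [0, 0, 1.5, 0, 0, 0, 1, 0, 0, 2.5, 0, 0, 0, 1, 0, 0, 2.9, 0, 0, 0, 1, 0, 0, 3, 0, 0, 0, 1, 0, 0, 3, 0, 0, 0, 1, 0, 0, 3, 0, 0, 0, -0.4, 0, 0, 3, 0, 0, 0, -0.4, 0, 0, 3, 0, 0, 0, -0.4, 0, 0, 0, 0, 0, 0, -0.4, 0, 0, -4, 0, 0, 0, -0.4, 0, 0, -9, 0, 0, 0, -0.4, 0, 0, -12, 0, 0, 0, -0.4]
}}

```text
t: 42.78
ee_pos: [493.2, -15.3, 232.3]
ee_rot: [0.002, 0.77, 0.638, 0.001]
ft_force: [0.1, 0.1, 0.1]
grip_width: 59.8
grip_force: 0.0
```

Emit:
{"api": "send_rows", "payload": {
  "plan": [2, -0.7, 0, 0, 0, 0, -1, 5, -1.8, 0, 0, 0, 0, -1, 9, -3.2, 0, 0, 0, 0, -1, 13, -4.6, 0, 0, 0, 0, -1, 17, -6, 0, 0, 0, 0, -1, 21, -7.4, 0, 0, 0, 0, -1, 25, -8.9, 0, 0, 0, 0, -1, 28.5, -10.1, 0, 0, 0, 0, -1, 30.5, -10.8, 1, 0, 0, 0, -1, 30.5, -10.8, 3, 0, 0, 0, -1, 30.5, -10.8, 3, 0, 0, 0, -1, 30.5, -10.8, 3, 0, 0, 0, -1]
}}

```text
t: 44.28
ee_pos: [443.2, 304.6, 199.8]
ee_rot: [0.0, 0.77, 0.638, 0.0]
ft_force: [0.3, 0.6, -0.6]
grip_width: 85.5
grip_force: 0.0
```

Emit:
{"api": "send_rows", "payload": {
  "plan": [0, 0, 0, 0, 0, 0, -1]
}}

```text
t: 44.4
ee_pos: [443.6, 304.6, 200.4]
ee_rot: [0.0, 0.77, 0.638, 0.001]
ft_force: [-0.5, -0.9, -0.2]
grip_width: 85.5
grip_force: 0.0
```

Emit:
{"api": "send_rows", "payload": {
  "plan": [0, 0.1, 3, 0, 0, 0, -1, 0, 0.1, 6, 0, 0, 0, -1, 0, 0.1, 8.7, 0, 0, 0, -1, 0, 0.1, 9.8, 0, 0, 0, -1, 0, 0.1, 10, 0, 0, 0, -1, 0, 0.1, 10, 0, 0, 0, -1, 0, 0.1, 10, 0, 0, 0, 1, 0, 0.1, 10, 0, 0, 0, 1, 0, 0.1, 10, 0, 0, 0, 1, 0, 0.1, 10, 0, 0, 0, 1, 0, 0.1, 10, 0, 0, 0, 1, 0, 0.1, 10, 0, 0, 0, 1],
  "squeeze": 35
}}

```text
t: 45.9
ee_pos: [444.4, 305.0, 100.4]
ee_rot: [0.0, 0.77, 0.638, 0.001]
ft_force: [-1.7, 1.0, 5.5]
grip_width: 51.0
grip_force: 37.3
```

Emit:
{"api": "send_rows", "payload": {
  "plan": [0, 0, -1, 0, 0, 0, 1, 0, 0, -3.5, 0, 0, 0, 1, 0, 0, -7, 0, 0, 0, 1, 0, 0, -10, 0, 0, 0, 1, -3, 1.5, -10, 0, 0, 0, 1, -6.5, 3.2, -10, 0, 0, 0, 1, -10, 4.9, -10, 0, 0, 0, 1, -13.5, 6.6, -10, 0, 0, 0, 1, -17, 8.3, -10, 0, 0, 0, 1, -20, 9.8, -10, 0, 0, 0, 1, -22, 10.8, -10, 0, 0, 0, 1, -22, 10.8, -10, 0, 0, 0, 1]
}}

```text
t: 47.4
ee_pos: [508.8, 67.0, 198.6]
ee_rot: [-0.0, 0.771, 0.637, -0.001]
ft_force: [-0.2, 0.3, -1.7]
grip_width: 50.3
grip_force: 37.1
```

Emit:
{"api": "send_rows", "payload": {
  "plan": [0, 0, 0, 0, 0, 0, 1, 0, 0, 2, 0, 0, 0, 1, 0, 0, 5, 0, 0, 0, 1, 0, 0, 7, 0, 0, 0, 1, 0, 0, 7, 0, 0, 0, 1, 0, 0, 7, 0, 0, 0, 1]
}}

```text
t: 48.15
ee_pos: [509.6, 68.9, 130.2]
ee_rot: [0.0, 0.77, 0.638, 0.001]
ft_force: [1.0, -0.1, -1.2]
grip_width: 50.5
grip_force: 37.2
```

Emit:
{"api": "send_rows", "payload": {
  "plan": [0, 0, 1.5, 0, 0, 0, 1, 0, 0, 2.5, 0, 0, 0, 1, 0, 0, 2.9, 0, 0, 0, 1, 0, 0, 3, 0, 0, 0, 1, 0, 0, 3, 0, 0, 0, 1, 0, 0, 3, 0, 0, 0, -0.7, 0, 0, 3, 0, 0, 0, -0.7, 0, 0, 3, 0, 0, 0, -0.7, 0, 0, 0, 0, 0, 0, -0.7, 0, 0, -4, 0, 0, 0, -0.7, 0, 0, -9, 0, 0, 0, -0.7, 0, 0, -13, 0, 0, 0, -0.7]
}}

```text
t: 49.65
ee_pos: [509.4, 68.2, 261.5]
ee_rot: [0.001, 0.77, 0.638, 0.001]
ft_force: [-0.0, 0.2, 1.5]
grip_width: 72.7
grip_force: 0.0
```

Emit:
{"api": "send_rows", "payload": {
  "plan": [3, 0, 0, 0, 0, 0, -0.7, 7, 0, 0, 0, 0, 0, -0.7, 12, 0, 0, 0, 0, 0, -0.7, 17, 0, 0, 0, 0, 0, -0.7, 22, 0, 0, 0, 0, 0, -0.7, 27, 0, 0, 0, 0, 0, -0.7, 30, 0, 0, 0, 0, 0, -0.7, 30, 0, 0, 0, 0, 0, -0.7, 30, 0, 0, 0, 0, 0, -0.7, 30, 0, 0, 0, 0, 0, -0.7]
}}

```text
t: 50.9
ee_pos: [565.0, 361.9, 259.4]
ee_rot: [0.0, 0.77, 0.637, -0.0]
ft_force: [0.0, -1.3, -0.5]
grip_width: 72.3
grip_force: 0.0
```

```bash
sed -i 's/444.5,306/509.5,68.6/;s/543,290/491.7,-14.8/;s/632,338/474.7,-94.8/;s/2.png/3.png/' c.py; python3 c.py
```

```text
[564.96381879 361.89488725 259.37992996] [ 7.38779904e-05  7.70471029e-01  6.37475001e-01 -1.07606170e-04] 50.9
top 40.60361861076319 ((483.3633728027344, -294.5072021484375), (61.554962158203125, 180.98748779296875), 88.08931732177734)
big 278 ((508.2183837890625, 69.93736267089844), (34.36189651489258, 33.717124938964844), 58.687198638916016)
slim 235 ((491.6492919921875, -13.64842414855957), (30.484535217285156, 31.043601989746094), 85.07669067382812)
oil 175 ((473.0315856933594, -94.98385620117188), (34.371402740478516, 34.87270736694336), 64.58635711669922)
scene 38.52046191923864 ((483.53106689453125, -294.41790771484375), (61.584129333496094, 185.56231689453125), 88.16166687011719)
big 193 ((510.3997497558594, 69.78619384765625), (33.76753234863281, 32.16769790649414), 60.93157196044922)
slim 168 ((493.6864013671875, -13.986289978027344), (32.45338821411133, 29.68045997619629), 0.9305922389030457)
oil 82 ((472.7404479980469, -96.42431640625), (25.49823570251465, 23.35239601135254), 85.6567611694336)
```

View pics/scene3.png

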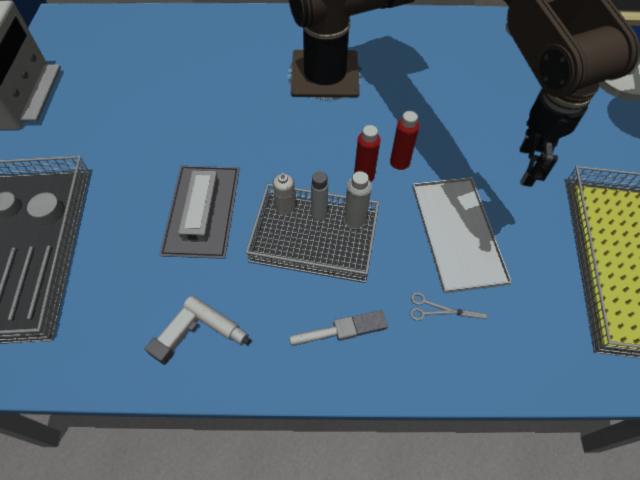

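The cans and bottle are upright on their spots in the caddy (px 284,195; 319,197; 357,202). The case lies centred on the mat (198,205), and the bystanders have not moved.

```bash
python3 -c "
from station import ctrl
print(ctrl.finish_job())"
```

```text
the job is handed in; nothing more can be done
None
```

I handed the job in at about 51 s of the 136 s allowed. By the cameras, the case lies about 2 mm off the mat's centre and lengthwise along it, both cans and the bottle stand upright within about 2 mm of where they started, and the brush, handpiece and needle holder look unmoved; the hand-in call returned no verdict.

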